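# Key the spice bottle into its dock

### The arm

A 6-joint arm with a two-finger parallel gripper is mounted at the origin on the work surface. World frame = base frame: x ahead of the robot, y to its left, z up, the work surface at z = 0. Lengths are in mm, angles in rad, forces in N, time in s.
With the tool pointing down it reaches from about 275 to 750 mm from the base axis. Payload 10.2 kg.
Tool frame: the origin (TCP) lies midway between the tips of the shut fingers; the grasp point (between the pads) lies 19 mm behind it (ctrl.tcp_to_grasp is the z of the grasp point in the tool frame, in mm); z points along the fingers, y is the direction in which the jaws open and shut (so a half turn about z gives the same grasp; the last joint's range is limited). The gripper opens to 85 mm and grips with 20 to 120 N. Pads are 22 mm wide; open, the fingers measure 114 mm over their backs; the gripper's body (76 mm by 85 mm) begins 54 mm behind the grasp point. The pads swing forward as they close: fully open they stand 13 mm farther back than shut.
Start: joints at [1.09, 0.313, 1.498, -0, 1.331, -0.223], TCP at [133.863, 507.653, 201.694] pointing down, gripper open.
Joint ranges: [-2.94, 2.94], [-0.97, 2.17], [0.19, 2.56], [-1.23, 4.37], [0.02, 3.11], [-2.88, 2.88]. Speed limits (rad/s): [2.39, 2.39, 3.01, 3.14, 3.14, 3.14].

### API

Orientations are given as a unit quaternion [w, x, y, z].
In Python, from rig import sensors, capture, order, ctrl gives the robot as it stands. The module is installed in compiled form; this text tells all that it offers.
- The arm moves only by the tool play_rows, never from a script. Its argument "deltas" is a list of rows, each a list of 7 numbers: the shift along the world's x, y, z in units of 40 mm (1.0 is 40 mm), then the turn, a rotation vector about the world's x, y, z in units of 6 degrees (1.0 is 6 degrees), then the opening, from -1 (shut) to 1 (fully open). A call has 1 to 8 rows; each row shifts and turns the commanded pose from where the row before left it; what a row does not reach is not made up. A row lasts 1/12 s, in which the tool goes at most 41.7 mm and 7.16 degrees, less where a joint would pass 70% of its speed; a pose out of reach is approached as far as the arm can. A call is refused whole if a number of a shift passes 1 or a number of a turn 1, either way. A call with a gripper value outside its range is refused whole. The fingers move at their own pace and stop on an object; "squeeze" is the grip in N (left out, the last holds). Time passes only in rows, so rows that do not move let the fingers close. It gives the time, the measured TCP pose, the force and the opening at its end, in the units of the state.
- sensors.sense(): the state, without advancing time (a new reading comes with each control period).
- capture(name): name is "scene" or "top"; returns a dict with "pixels" (400x640x3 uint8, red, green, blue), "z_map" (400x640 float32, mm along the optical axis (not along the pixel's ray), 0 where there is no reading), "fx", "fy", "cx", "cy" (pixels), "k1" (the pictures are not rectified: a ray, as slopes to the right and down, at radius r is drawn at 1 + k1 r^2 times it, then the intrinsics apply), "eye" and "rotation" of the camera in the world. Camera axes: x right, y down, z forward; pixel columns grow to the right and rows downward; lengths in mm; the calibration is good to about 2 mm. A picture is of the moment at which its call begins.
- order.finish_job(): hands the job in, once; it reports no verdict.
The state is a dict: "time_s": time; "joints": joint angles; "dq": joint speeds; "tau": joint torques, N m; "eef_pos": TCP position; "ee_rot": TCP orientation; "force": force on the tool from outside, world axes, zero at the start; "wrist_torque": the same for the moment, N m; "grip_width": opening from 0.0 (shut) to 1.0 (fully open).
Only numpy, scipy, OpenCV 4.12 (cv2) and the standard library are available. Lean on these libraries where they do the work, as an engineer would, in place of code of your own. Each camera call takes 0.05 s, during which the arm holds its last target. There are 200 camera calls.

### The job

Take the amber spice bottle off the grey trivet and stand it in the white keyed dock: feel for the one direction in which its notched foot slips over the ribs inside, turning it under a light downward push, then lower it fully home, upright, and let go. Be gentle, the glass chips if it is pressed or dropped hard against the dock, and leave the other things on the ledge where they are.

Things in the scene. Friction and masses are not known exactly. Their poses are not given: they have to be found in the camera images.
- bottle: Empty amber spice bottle, loose, 140 to 235 g, upright on the trivet, 110 mm tall. Origin: centre of its underside, z up. From below: black round foot, 54 mm in diameter, 36 mm high; square glass body 38 mm across flats, from 36 to 90 mm, faces square to the bottle's x and y (grip any two opposite faces); shoulder; aluminium cap 33 mm in diameter, top at 110 mm.
- bottle_notch (a point): Main notch, at the rim of the bottle's underside on its -x side, 27 mm from the axis; axes as the bottle's. The foot's lowest 16 mm have three notches, 12 mm wide, cut in to 19 mm from the axis, open below: this one and two at 110 and 230 degrees anticlockwise from it, seen from above. The white stripe on the foot and the red bar on the cap point to it.
- bottle_grip (a point): Point on the bottle's axis 68 mm above its underside, a good height to grip; axes as the bottle's.
- dock: White round socket on a fixed birch plate 104 mm square. Origin: centre of the plate's underside, on the ledge, z up. 70 mm in outer diameter (82 mm at the flared lip), lip 42 mm above the ledge. The bore is 58 mm in diameter, flaring to 70 mm in its top 8 mm; its floor is 8 mm above the ledge. Rigid: force rises quickly on contact; keep it below some 15 N to be safe, meeting it at 10 mm/s or less.
- dock_floor (a point): Centre of the bore's floor; axes as the dock's; the bottle's origin is here when fully home. Three orange ribs, 8 mm wide, stand in the bore from the wall in to 21 mm from the axis, tops 13 mm above this floor: a main rib and two at 110 and 230 degrees anticlockwise from it. Until all notches are over ribs (within some 4 degrees) the foot rests on the rib tops.
- dock_mark (a point): Red mark on the plate, 44 mm from the dock's axis towards the dock's -x; axes as the dock's. The ribs sit on a firmly clamped ring whose angle is not measured: seen from the dock's axis, the main rib lies anywhere within 45 degrees either side of this mark's direction.
- trivet: Grey round silicone trivet, 124 mm in diameter, 8 mm thick, stuck to the ledge. Origin: centre of its underside. The bottle starts standing near its middle.
- egg_cup: White ceramic egg cup, loose, 52 mm in diameter, 62 mm tall; origin: centre of its underside. Leave alone.
- opener: Steel bottle opener lying flat, loose, about 118 mm long, 34 mm wide, 5 mm thick, long axis x; origin: underside near its middle. Leave alone.
- salt_jar: Blue ceramic jar with wooden lid, loose, 60 mm in diameter, 85 mm tall; origin: centre of its underside. Leave alone.
- tin: Steel tin with paper band, loose, 72 mm in diameter, 100 mm tall; origin: centre of its underside. Leave alone.
- spoon: Steel spoon with a wooden handle lying flat, loose, long axis x; origin: underside near its middle. Leave alone.
Things that resemble listed ones, but are neither listed nor needed, are in the scene too. What is shaped like the dock but yellow is not meant.

How it is judged (in metres and radians):
On the way, in this order (a step that is already met when the one before it is completed fails the run):
1. the bottle is lifted clear of the trivet (z of bottle in the frame of trivet above 0.03 m), for 0.2 s.
2. the bottle's foot is in the dock's bore, upright (z of bottle in the frame of dock_floor below 0.02 m and horizontal distance between bottle and dock_floor below 0.005 m and angle between bottle's own z axis and vertical below 0.1 rad), for 0.1 s.
At the end, for the whole second after the job is handed in: The bottle stands fully home in the dock, at rest and let go: its underside within 3 mm of the bore's floor, its axis within 4 mm of the dock's and within 0.06 rad of vertical (z of bottle in the frame of dock_floor below 0.003 m and horizontal distance between bottle and dock_floor below 0.004 m and angle between bottle's own z axis and vertical below 0.06 rad and linear speed of bottle below 0.02 m/s); the robot touches nothing.
It fails at once if the bottle is pressed or knocked against the dock with more than 40 N (contact force between bottle and dock above 40 N).
It fails at once if the bottle is tipped more than 0.5 rad (angle between bottle's own z axis and vertical above 0.5 rad).
It fails at once if a bystander (egg cup, opener, salt jar, tin, spoon) is moved more than 20 mm (distance of any of egg_cup, opener, salt_jar, tin, spoon from where it was at the start of the episode above 0.02 m).
It also fails if it takes over 58 s, if anything falls off the work surface, if the arm or the gripper's body presses on something with over 40 N, if the wrist force passes 120 N, or if a joint passes its speed limit or range.

## Working session

There is one attempt and no reset: what is moved stays moved. The work goes in short steps, Python scripts to look and compute and a tool call to move; the robot and the scene stay as the last step left them, time stands still between calls to the robot, and variables do not carry over. Pictures are saved under pics/ and viewed, about 8 in all and at most 12, crops included, and the job is handed in when it is done.

Besides the shell and the picture viewer there is one more tool, called after ">>>" as a command line: name --pt "numbers of a row" for each row, then --argument value for the rest. play_rows: Moves the arm, as the interface text tells. Its arguments: {"type":"object","properties":{"deltas":{"type":"array","items":{"type":"array","items":{"type":"number"}}},"squeeze":{"type":"number"}},"required":["deltas"]}

```bash
mkdir -p pics
cat > h.py <<'E'
import numpy as np, cv2
from rig import sensors, capture, order, ctrl
def world(c,u,v,z=None):
    # pixel -> world; z: known world height (ray-plane), else depth map
    K=np.array([[c['fx'],0,c['cx']],[0,c['fy'],c['cy']],[0,0,1.]])
    p=cv2.undistortPoints(np.array([[[u,v]]],float),K,np.array([c['k1'],0,0,0.]))[0,0]
    R=np.array(c['rotation']);R=R if R.shape==(3,3) else None
    d=R@np.array([p[0],p[1],1.]);e=np.array(c['eye'])
    t=c['z_map'][int(round(v)),int(round(u))] if z is None else (z-e[2])/d[2]
    return e+d*t
def save(n,im,s=1): cv2.imwrite('pics/'+n,cv2.resize(im[:,:,::-1],None,fx=s,fy=s,interpolation=cv2.INTER_CUBIC))
E
python3 - <<'E'
from h import *
import pickle
for n in('top','scene'):
    c=capture(n); pickle.dump(c,open(n+'.pkl','wb')); save(n+'0.png',c['pixels'],1.25); print(n,c['eye'],np.array(c['rotation']).round(3).tolist(),c['fx'],c['k1'])
s=sensors.sense();print({k:np.round(v,3).tolist() for k,v in s.items()},ctrl.tcp_to_grasp)
E
```

```text
top [ 504.18771524  -78.05758593 1102.47065155] [-0.036, 0.715, -0.697, 0.039] 465.15707414629793 -0.13606334908032375
scene [1039.08772852  107.53271369  704.38007693] [-0.17, 0.519, 0.799, -0.252] 387.1654107548758 -0.06877439198920116
{'time_s': 0.1, 'joints': [1.09, 0.313, 1.498, 0.0, 1.331, -0.223], 'dq': [0.0, -0.0, -0.001, 0.001, 0.002, 0.0], 'tau': [0.002, -41.29, -26.014, -0.0, 0.003, 0.0], 'eef_pos': [133.733, 507.436, 201.217], 'ee_rot': [-0.0, 0.129, 0.992, -0.001], 'force': [-0.688, -0.109, -0.032], 'wrist_torque': [0.008, 0.002, 0.046], 'grip_width': 0.998} -18.700000000000003
```

View pics/top0.png

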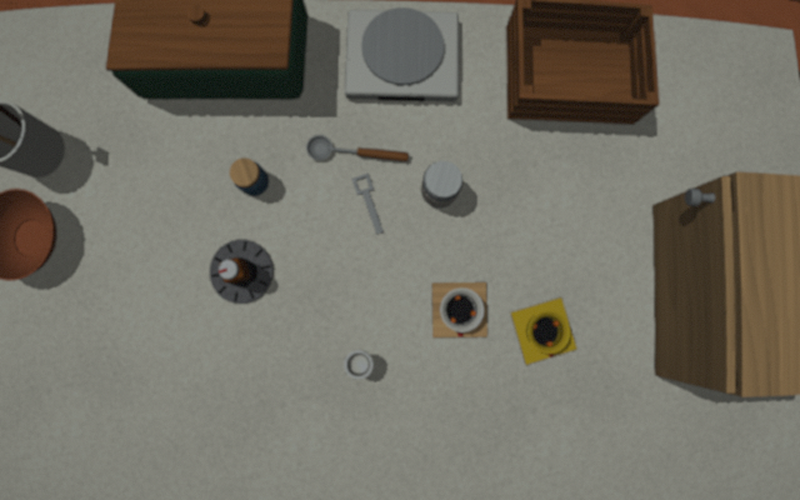

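View pics/scene0.png

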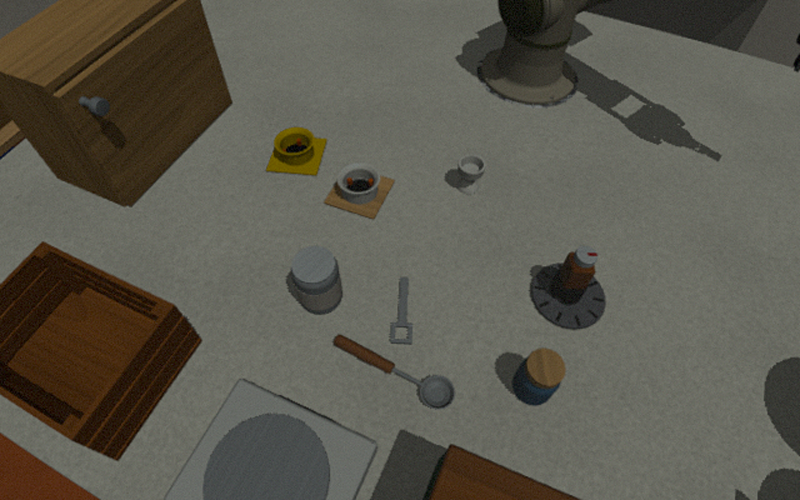

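The top view at 1.25x shows the bottle at (235,270) on the trivet and the white dock on its birch plate at (462,310). The yellow dock lookalike is at (547,332). The white one fits the description (white socket on birch), so I'll confirm it in an enlarged crop.

Run:
```python
from h import *
import pickle
t=pickle.load(open('top.pkl','rb'));s=pickle.load(open('scene.pkl','rb'))
def crop(c,u,v,w=30): return cv2.resize(c['pixels'][v-w:v+w,u-w:u+w],(390,300 if 0 else 390),interpolation=cv2.INTER_CUBIC)
g=np.hstack([crop(t,370,248),crop(t,190,216)])
g=np.clip(g.astype(float)*1.5,0,255).astype(np.uint8)
save('crop.png',g)
# height-map of regions
def cloud(c,u,v,w):
    P=[world(c,a,b) for b in range(v-w,v+w) for a in range(u-w,u+w) if c['z_map'][b,a]>0]; return np.array(P)
P=cloud(t,190,216,32); cap=P[P[:,2]>112]; print('cap',len(cap),cap.mean(0),cap.max(0),cap.min(0))
D=cloud(t,370,248,30)
for lo,hi in((38,48),(3,12),(12,19),(19,25)):
    q=D[(D[:,2]>lo)&(D[:,2]<hi)];print(lo,len(q),q.mean(0).round(1),q.min(0).round(1),q.max(0).round(1))
```

```text
Traceback (most recent call last):
  File "h.py", line 8, in world
    d=R@np.array([p[0],p[1],1.]);e=np.array(c['eye'])
      ~^~~~~~~~~~~~~~~~~~~~~~~~~
ValueError: matmul: Input operand 0 does not have enough dimensions (has 0, gufunc core with signature (n?,k),(k,m?)->(n?,m?) requires 1)
```

View pics/crop.png

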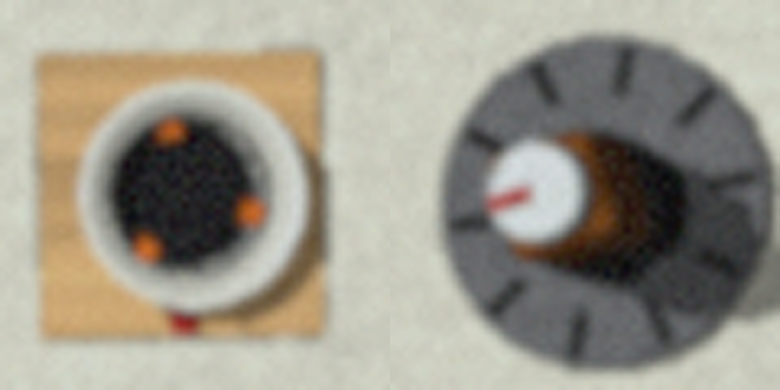

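The crop confirms the white dock on birch, with its red mark at (184,325) and orange ribs at (172,131), (250,213) and (148,250). The cap's red bar runs from the cap centre (536,190) to about (490,206). I still have to fix the rotation, which is a quaternion.

```bash
sed -i 's/R=np.array(c\[.rotation.\]).*/q=np.array(c["rotation"]);from scipy.spatial.transform import Rotation as Ro;R=Ro.from_quat(q[[1,2,3,0]]).as_matrix()/' h.py
python3 - <<'E'
from h import *
import pickle
t=pickle.load(open('top.pkl','rb'));s=pickle.load(open('scene.pkl','rb'))
def cloud(c,u,v,w):
    return np.array([world(c,a,b) for b in range(v-w,v+w) for a in range(u-w,u+w) if c['z_map'][b,a]>0])
P=cloud(t,190,216,32); print('pz',np.percentile(P[:,2],[1,50,99,100]).round(1))
cap=P[P[:,2]>110]; print('cap',len(cap),cap.mean(0).round(1),((cap.max(0)+cap.min(0))/2).round(1),np.ptp(cap,axis=0).round(1))
D=cloud(t,370,248,30)
for lo,hi in((36,48),(3,12),(12,19),(19,26)):
    q=D[(D[:,2]>lo)&(D[:,2]<hi)];print(lo,len(q),q.mean(0).round(1),q.min(0).round(1),q.max(0).round(1))
f=lambda a,b,o,z:world(t,o[0]+(a+.5)/6.5-.5,o[1]+(b+.5)/6.5-.5,z)[:2]
o=(340,218)
pl=np.array([f(*k,o,8) for k in((38,52),(322,50),(325,335),(43,338))]);c=pl.mean(0);print('plate',pl.round(1).tolist(),c.round(1))
lip=np.array([f(*k,o,42) for k in((78,195),(310,195),(192,80),(192,311))]);print('lip',lip.round(1).tolist(),(lip[:2].mean(0)),lip[2:].mean(0))
ang=lambda v:np.degrees(np.arctan2(v[1],v[0])).round(1)
m=f(184,325,o,8);print('mark',m.round(1),ang(m-c),np.hypot(*(m-c)))
for k in((172,131),(250,213),(148,250)):
    p=f(*k,o,21);print('rib',p.round(1),ang(p-c),np.hypot(*(p-c)).round(1))
o=(160,186)
cc=f(536-390,190,o,118);e=f(490-390,206,o,118);i=f(528-390,194,o,118);print('cap',cc.round(1),'bar',ang(e-cc),ang(e-i))
for n,u,v in(('trivet',192,217),):pass
tv=np.array([f(a-390,b,o,8) for a,b in((443,205),(770,205),(606,36),(606,370))]);print('trivet',tv.round(1).tolist())
E
```

```text
pz [ -3.7   4.5 119.5 122.7]
cap 196 [563.4 209.5 117.9] [563.1 209.9 116.7] [32.  32.4 11.9]
36 423 [ 505.4 -200.5   40.6] [ 465.9 -238.6   36. ] [ 545.7 -160.    47.9]
3 1456 [ 505.7 -197.     6.6] [ 435.5 -275.1    3. ] [ 576.3 -135.2   11.9]
12 43 [ 502.9 -208.2   14.8] [ 470.3 -228.8   12.1] [ 532.8 -178.9   19. ]
19 36 [ 505.4 -206.8   22. ] [ 477.2 -229.3   19. ] [ 532.4 -183.    25.9]
plate [[556.1, -146.4], [559.2, -249.7], [456.3, -252.2], [453.2, -150.3]] [ 506.2 -199.7]
lip [[504.8, -159.3], [506.6, -240.8], [545.9, -198.6], [465.3, -199.9]] [ 505.6800749  -200.03205133] [ 505.60687288 -199.27365556]
mark [ 458.9 -201. ] -178.3 47.29600897075247
rib [ 528.4 -194.1] 14.1 22.8
rib [ 499.8 -222.5] -105.8 23.8
rib [ 485.8 -186.2] 146.7 24.4
cap [564.4 210.3] bar 110.6 108.9
trivet [[564.7, 277.2], [568.1, 155.3], [628.6, 219.4], [506.3, 213.2]]
```

The dock centre is about (505.7, -199.7), and the lip and plate agree. The ribs lie at 146.7°, 254.2° and 14.1°, so the main rib is near 145°, about 37° from the mark and within range. The bottle is at (564, 210) with its notch bar at about 110°, so it needs roughly a +35° turn. I'll grip with the jaw axis at 20°, starting above the bottle.

>>> play_rows --pt "0.77 -0.53 0 0 0 -0.66 1" --pt "0.77 -0.53 0 0 0 -0.66 1" --pt "0.77 -0.53 0 0 0 -0.66 1" --pt "0.77 -0.53 0 0 0 -0.66 1" --pt "0.77 -0.53 0 0 0 -0.66 1" --pt "0.77 -0.53 0 0 0 -0.66 1" --pt "0.77 -0.53 0 0 0 -0.66 1" --squeeze 30

```text
time_s: 0.68
eef_pos: [350.6, 357.8, 201.5]
ee_rot: [-0.0, 0.364, 0.931, -0.0]
force: [-0.3, 0.3, -0.1]
grip_width: 1.003
```

>>> play_rows --pt "0.77 -0.53 0 0 0 -0.66 1" --pt "0.77 -0.53 0 0 0 -0.66 1" --pt "0.77 -0.53 0 0 0 -0.66 1" --pt "0.77 -0.53 0 0 0 -0.66 1" --pt "0.77 -0.53 0 0 0 -0.66 1" --pt "0.77 -0.53 0 0 0 -0.66 1" --pt "0.77 -0.53 0 0 0 -0.66 1" --pt "0 0 0 0 0 0 1"

```text
time_s: 1.35
eef_pos: [568.9, 206.5, 200.2]
ee_rot: [0.0, 0.579, 0.816, -0.001]
force: [-0.1, -0.6, 0.6]
grip_width: 0.998
```

```bash
cat > st.py <<'E'
from h import *
from scipy.spatial.transform import Rotation as Ro
def st():
    s=sensors.sense();q=np.array(s['ee_rot']);R=Ro.from_quat(q[[1,2,3,0]]).as_matrix()
    print('t',s['time_s'],'pos',np.round(s['eef_pos'],1),'yaw',np.degrees(np.arctan2(R[1,1],R[0,1])).round(1),'z',R[:,2].round(3),'F',np.round(s['force'],2),'M',np.round(s['wrist_torque'],2),'w',round(s['grip_width'],3),'j',np.round(s['joints'],2))
if __name__=='__main__': st()
E
python3 st.py
```

```text
t 1.35 pos [568.9 206.5 200.2] yaw 19.3 z [-0.    -0.001 -1.   ] F [-0.11 -0.6   0.62] M [-0.03  0.04 -0.01] w 0.998 j [ 0.16  0.49  1.24 -0.    1.41 -0.18]
```

>>> play_rows --pt "0 0 0 0 0 0 1" --pt "0 0 -0.25 0 0 0 1" --pt "0 0 -0.25 0 0 0 1"

```text
time_s: 1.6
eef_pos: [564.3, 211.7, 181.2]
ee_rot: [0.0, 0.574, 0.819, 0.0]
force: [-0.3, 0.9, 0.5]
grip_width: 1.0
```

Run:
```python
from st import *
st()
c=capture('top');s=capture('scene')
g=np.hstack([cv2.resize(c['pixels'][180:260,150:230],(400,400),interpolation=cv2.INTER_CUBIC),cv2.resize(s['pixels'][170:270,410:510],(400,400),interpolation=cv2.INTER_CUBIC)])
save('above.png',np.clip(g*1.5,0,255).astype(np.uint8))
```

```text
t 1.6 pos [564.3 211.7 181.2] yaw 19.9 z [ 0.  0. -1.] F [-0.34  0.88  0.47] M [0.05 0.02 0.03] w 1.0 j [ 0.16  0.5   1.28  0.    1.36 -0.18]
```

View pics/above.png

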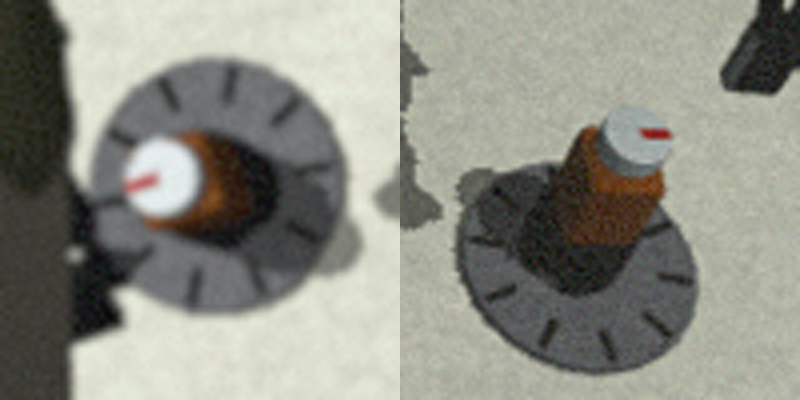

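The view shows the bottle alone, with the fingers appearing off to the left of the cap. I'll check by depth whether that is just parallax.

Run:
```python
from st import *
for n,(u0,u1,v0,v1) in (('top',(150,215,190,262)),('scene',(400,560,120,230))):
    c=capture(n)
    q=np.array(c['rotation']);R=Ro.from_quat(q[[1,2,3,0]]).as_matrix()
    K=np.array([[c['fx'],0,c['cx']],[0,c['fy'],c['cy']],[0,0,1.]])
    for p in ((564.3,211.7,181.2),(564,210,118)):
        r=R.T@(np.array(p)-c['eye']);print(n,cv2.projectPoints(r[None],np.zeros(3),np.zeros(3),K,np.array([c['k1'],0,0,0]))[0].ravel().round(1))
    P=np.array([np.r_[world(c,a,b),a,b] for b in range(v0,v1) for a in range(u0,u1) if c['z_map'][b,a]>0])
    for lo,hi in((175,195),(195,230),(110,125)):
        g=P[(P[:,2]>lo)&(P[:,2]<hi)]
        if len(g): print(lo,len(g),'mean',g.mean(0).round(1),'min',g.min(0).round(1),'max',g.max(0).round(1))
```

```text
top [172.5 212.7]
top [182.2 215. ]
195 3 mean [524.8 186.3 227.6 177.  232. ] min [522.9 185.8 226.4 177.  231. ] max [526.7 186.8 229.2 177.  233. ]
110 198 mean [563.4 209.5 117.8 182.4 215.3] min [547.2 194.1 110.1 175.  208. ] max [579.2 226.3 122.5 190.  223. ]
scene [481.5 182.9]
scene [468.6 202.9]
195 65 mean [549.5 204.1 226.5 488.1 159.2] min [519.1 185.5 221.8 480.  143. ] max [616.6 229.4 230.  498.  192. ]
110 229 mean [565.2 210.5 116.1 468.4 204.1] min [547.4 195.1 110.1 460.  196. ] max [579.2 226.4 119.8 477.  212. ]
```

The fingers straddle (566, 208), which matches the TCP, so it was parallax. Descending and gripping.

>>> play_rows --pt "0 0 -0.6 0 0 0 1" --pt "0 0 -0.7 0 0 0 1" --pt "0 0 -0.7 0 0 0 1" --pt "0 0 -0.6 0 0 0 1" --pt "0 0 -0.4 0 0 0 1" --pt "0 0 -0.1 0 0 0 1" --pt "0 0 0 0 0 0 1"

```text
time_s: 2.38
eef_pos: [564.7, 211.1, 57.3]
ee_rot: [-0.0, 0.575, 0.818, -0.0]
force: [0.4, 0.8, 0.4]
grip_width: 1.003
```

>>> play_rows --pt "0 0 0 0 0 0 -0.2" --pt "0 0 0 0 0 0 -0.3" --pt "0 0 0 0 0 0 -1" --pt "0 0 0 0 0 0 -1" --pt "0 0 0 0 0 0 -1" --pt "0 0 0 0 0 0 -1" --pt "0 0 0 0 0 0 -1" --pt "0 0 0 0 0 0 -1"

```text
time_s: 3.05
eef_pos: [565.5, 210.9, 58.8]
ee_rot: [0.001, 0.575, 0.818, 0.0]
force: [-1.9, -0.9, 6.1]
grip_width: 0.437
```

```bash
python3 st.py
```

```text
t 3.05 pos [565.5 210.9  58.8] yaw 19.8 z [ 0.001  0.    -1.   ] F [-1.86 -0.87  6.1 ] M [-0.09  0.29  0.03] w 0.437 j [ 0.16  0.62  1.42 -0.    1.1  -0.18]
```

Gripped, with a width of 37 mm as expected. Lifting.

>>> play_rows --pt "0 0 0.2 0 0 0 -1" --pt "0 0 0.4 0 0 0 -1" --pt "0 0 0.5 0 0 0 -1" --pt "0 0 0.5 0 0 0 -1" --pt "0 0 0.3 0 0 0 -1" --pt "0 0 0.1 0 0 0 -1" --pt "0 0 0 0 0 0 -1" --squeeze 40

```text
time_s: 3.63
eef_pos: [565.3, 210.9, 138.5]
ee_rot: [0.001, 0.575, 0.818, 0.001]
force: [0.3, -0.2, -2.3]
grip_width: 0.432
```

Run:
```python
from st import *
st()
c=capture('top');s=capture('scene')
P=np.array([world(s,a,b) for b in range(140,240) for a in range(420,540) if s['z_map'][b,a]>0])
g=np.hstack([cv2.resize(c['pixels'][180:260,150:230],(400,400),interpolation=cv2.INTER_CUBIC),cv2.resize(s['pixels'][140:240,420:520],(400,400),interpolation=cv2.INTER_CUBIC)])
save('lift.png',np.clip(g*1.5,0,255).astype(np.uint8))
```

```text
t 3.6333 pos [565.3 210.9 138.5] yaw 19.8 z [ 0.001  0.    -1.   ] F [ 0.32 -0.21 -2.28] M [-0.02 -0.05 -0.04] w 0.432 j [ 0.16  0.53  1.34  0.    1.27 -0.18]
```

View pics/lift.png

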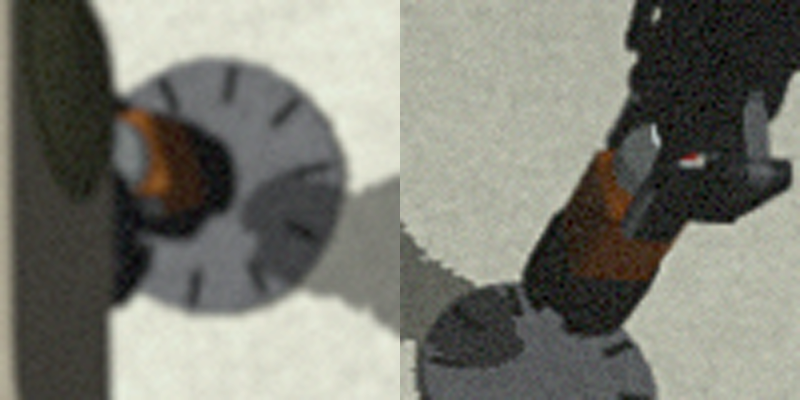

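The bottle is lifted and square in the jaws, and -2.3 N matches its weight. Carrying it over the dock with about +35° of turn.

>>> play_rows --pt "-0.05 -0.37 0 0 0 0.2 -1" --pt "-0.11 -0.73 0 0 0 0.42 -1" --pt "-0.11 -0.73 0 0 0 0.42 -1" --pt "-0.11 -0.73 0 0 0 0.42 -1" --pt "-0.11 -0.73 0 0 0 0.42 -1" --pt "-0.11 -0.73 0 0 0 0.42 -1" --pt "-0.11 -0.73 0 0 0 0.42 -1" --pt "-0.11 -0.73 0 0 0 0.42 -1"

```text
time_s: 4.4
eef_pos: [531.3, -9.6, 136.6]
ee_rot: [-0.001, 0.432, 0.902, -0.0]
force: [0.8, 0.4, -2.2]
grip_width: 0.433
```

>>> play_rows --pt "-0.11 -0.73 0 0 0 0.42 -1" --pt "-0.11 -0.73 0 0 0 0.42 -1" --pt "-0.11 -0.73 0 0 0 0.42 -1" --pt "-0.11 -0.73 0 0 0 0.42 -1" --pt "-0.11 -0.73 0 0 0 0.42 -1" --pt "-0.11 -0.73 0 0 0 0.42 -1" --pt "-0.11 -0.4 0 0 0 0.42 -1" --pt "0 0 0 0 0 0 -1"

```text
time_s: 5.07
eef_pos: [500.3, -202.3, 136.5]
ee_rot: [-0.001, 0.291, 0.957, -0.0]
force: [0.2, -0.2, -2.5]
grip_width: 0.429
```

>>> play_rows --pt "0 0 0 0 0 0 -1" --pt "0 0 0 0 0 0 -1"

```text
time_s: 5.23
eef_pos: [501.3, -198.7, 137.0]
ee_rot: [-0.001, 0.29, 0.957, 0.0]
force: [-0.5, 0.0, -1.9]
grip_width: 0.43
```

Run:
```python
from st import *
st()
c=capture('top');s=capture('scene')
g=np.hstack([cv2.resize(c['pixels'][200:290,320:410],(400,400),interpolation=cv2.INTER_CUBIC),cv2.resize(s['pixels'][70:190,230:350],(400,400),interpolation=cv2.INTER_CUBIC)])
save('over.png',np.clip(g*1.5,0,255).astype(np.uint8))
```

```text
t 5.2333 pos [ 501.3 -198.7  137. ] yaw 56.2 z [-0.001  0.001 -1.   ] F [-0.5   0.02 -1.88] M [ 0.05 -0.04 -0.01] w 0.43 j [-0.59  0.4   1.55  0.    1.19 -1.58]
```

View pics/over.png

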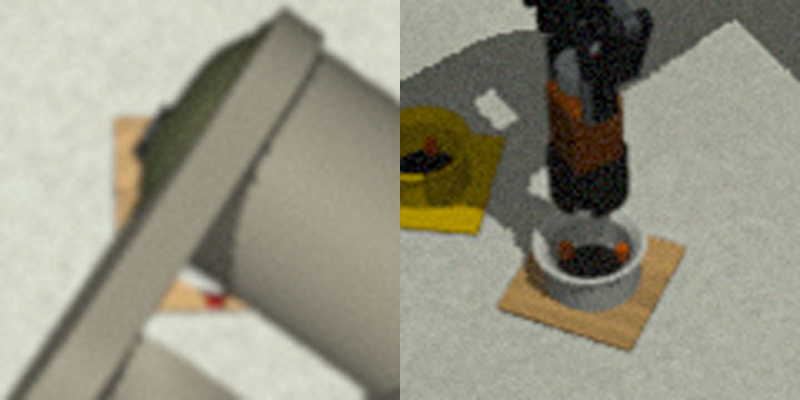

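The bottle hangs just above the white dock, with the lookalike beside it at left. I'm correcting +4.5 mm in x and descending to just above the lip, with a quick scene-camera check of the dock centre.

>>> play_rows --pt "0.11 -0.02 0 0 0 -0.2 -1" --pt "0 0 -0.3 0 0 0 -1" --pt "0 0 -0.4 0 0 0 -1" --pt "0 0 -0.2 0 0 0 -1" --pt "0 0 -0.05 0 0 0 -1" --pt "0 0 0 0 0 0 -1" --pt "0 0 0 0 0 0 -1"

```text
time_s: 5.92
eef_pos: [506.3, -200.4, 100.3]
ee_rot: [0.0, 0.3, 0.954, -0.0]
force: [0.2, -0.0, -1.7]
grip_width: 0.427
```

Run:
```python
from st import *
import pickle
st()
for n,(u,v,w) in(('top',(370,248,30)),('scene',(286,148,30))):
    c=pickle.load(open(n+'.pkl','rb'))
    D=np.array([np.r_[world(c,a,b),c['pixels'][b,a]] for b in range(v-w,v+w) for a in range(u-w,u+w) if c['z_map'][b,a]>0])
    o=D[(D[:,3]>D[:,5]*3)&(D[:,3]>90)&(D[:,2]>14)&(D[:,2]<28)&(np.hypot(D[:,0]-505,D[:,1]+200)<32)]
    L=D[(D[:,2]>39)&(D[:,2]<46)&(np.hypot(D[:,0]-505,D[:,1]+200)<46)]
    (cx,cy),r=cv2.minEnclosingCircle(L[:,:2].astype(np.float32)); print(n,'lip',cx,cy,r)
    print(' plate corners-based skip; orange ang',np.sort(np.degrees(np.arctan2(o[:,1]+199.7,o[:,0]-505.7))).round(0).tolist())
```

```text
t 5.9167 pos [ 506.3 -200.4  100.3] yaw 55.1 z [ 0.001 -0.001 -1.   ] F [ 0.16 -0.02 -1.73] M [-0.04 -0.06  0.05] w 0.427 j [-0.59  0.45  1.57  0.    1.11 -1.55]
top lip 505.4943542480469 -199.6844940185547 40.214698791503906
 plate corners-based skip; orange ang [-110.0, -108.0, -107.0, -104.0, -103.0, -102.0, -97.0, 7.0, 8.0, 14.0, 15.0, 18.0, 21.0, 137.0, 140.0, 140.0, 145.0, 148.0, 152.0]
scene lip 504.3478698730469 -200.23826599121094 40.707313537597656
 plate corners-based skip; orange ang [-113.0, -110.0, -106.0, -103.0, 140.0, 141.0, 146.0, 147.0, 148.0, 153.0, 155.0]
```

>>> play_rows --pt "-0.02 0.01 -0.05 0 0 0 -1" --pt "0 0 -0.05 0 0 0 -1" --pt "0 0 -0.05 0 0 0 -1" --pt "0 0 -0.02 0 0 0 -1" --pt "0 0 -0.02 0 0 0 -1" --pt "0 0 -0.02 0 0 0 -1" --pt "0 0 -0.02 0 0 0 -1" --pt "0 0 -0.02 0 0 0 -1"

```text
time_s: 6.58
eef_pos: [505.1, -200.0, 89.7]
ee_rot: [0.0, 0.3, 0.954, -0.0]
force: [-0.4, 0.2, -1.8]
grip_width: 0.431
```

>>> play_rows --pt "0 0 -0.02 0 0 0 -1" --pt "0 0 -0.02 0 0 0 -1" --pt "0 0 -0.02 0 0 0 -1" --pt "0 0 -0.02 0 0 0 -1" --pt "0 0 -0.02 0 0 0 -1" --pt "0 0 -0.02 0 0 0 -1" --pt "0 0 -0.02 0 0 0 -1" --pt "0 0 -0.02 0 0 0 -1"

```text
time_s: 7.25
eef_pos: [505.1, -199.9, 83.2]
ee_rot: [0.0, 0.3, 0.954, 0.0]
force: [0.7, 0.5, -2.0]
grip_width: 0.427
```

The foot is in the bore with no side force. I expect rib contact near TCP z = 72.

>>> play_rows --pt "0 0 -0.02 0 0 0 -1" --pt "0 0 -0.02 0 0 0 -1" --pt "0 0 -0.02 0 0 0 -1" --pt "0 0 -0.02 0 0 0 -1" --pt "0 0 -0.02 0 0 0 -1" --pt "0 0 -0.02 0 0 0 -1" --pt "0 0 -0.02 0 0 0 -1" --pt "0 0 -0.02 0 0 0 -1"

```text
time_s: 7.92
eef_pos: [505.1, -199.9, 76.8]
ee_rot: [0.0, 0.3, 0.954, 0.0]
force: [1.2, 0.4, -1.5]
grip_width: 0.433
```

>>> play_rows --pt "0 0 -0.02 0 0 0 -1" --pt "0 0 -0.02 0 0 0 -1" --pt "0 0 -0.02 0 0 0 -1" --pt "0 0 -0.02 0 0 0 -1"

```text
time_s: 8.25
eef_pos: [505.1, -199.9, 73.6]
ee_rot: [0.0, 0.3, 0.954, 0.0]
force: [0.6, 0.3, -1.3]
grip_width: 0.432
```

>>> play_rows --pt "0 0 -0.02 0 0 0 -1" --pt "0 0 -0.02 0 0 0 -1"

```text
time_s: 8.42
eef_pos: [505.1, -199.9, 72.0]
ee_rot: [0.0, 0.3, 0.954, -0.0]
force: [0.7, 0.2, -1.7]
grip_width: 0.43
```

>>> play_rows --pt "0 0 -0.02 0 0 0 -1" --pt "0 0 -0.01 0 0 0 -1"

```text
time_s: 8.58
eef_pos: [505.1, -199.9, 70.8]
ee_rot: [-0.0, 0.3, 0.954, 0.0]
force: [0.5, 0.4, -2.6]
grip_width: 0.428
```

No contact so far. Continuing in small steps.

>>> play_rows --pt "0 0 -0.01 0 0 0 -1" --pt "0 0 -0.01 0 0 0 -1" --pt "0 0 -0.01 0 0 0 -1"

```text
time_s: 8.83
eef_pos: [505.1, -200.0, 69.7]
ee_rot: [0.0, 0.3, 0.954, -0.0]
force: [0.2, 0.5, -1.5]
grip_width: 0.43
```

>>> play_rows --pt "0 0 -0.01 0 0 0 -1" --pt "0 0 -0.01 0 0 0 -1" --pt "0 0 -0.01 0 0 0 -1"

```text
time_s: 9.08
eef_pos: [505.1, -199.9, 68.5]
ee_rot: [0.0, 0.3, 0.954, 0.0]
force: [0.7, 0.8, -1.9]
grip_width: 0.429
```

>>> play_rows --pt "0 0 -0.01 0 0 0 -1" --pt "0 0 -0.01 0 0 0 -1" --pt "0 0 -0.01 0 0 0 -1"

```text
time_s: 9.33
eef_pos: [505.1, -199.9, 67.3]
ee_rot: [0.0, 0.3, 0.954, 0.0]
force: [0.3, 0.6, -1.0]
grip_width: 0.433
```

It is 4.5 mm below rib-top height with no force, so the notches have slipped over the ribs. Lowering to the floor, expected near z = 59.

>>> play_rows --pt "0 0 -0.02 0 0 0 -1" --pt "0 0 -0.02 0 0 0 -1" --pt "0 0 -0.02 0 0 0 -1" --pt "0 0 -0.02 0 0 0 -1" --pt "0 0 -0.02 0 0 0 -1" --pt "0 0 -0.02 0 0 0 -1" --pt "0 0 -0.02 0 0 0 -1"

```text
time_s: 9.92
eef_pos: [505.1, -199.9, 61.6]
ee_rot: [-0.0, 0.3, 0.954, 0.0]
force: [0.9, 0.9, -1.7]
grip_width: 0.427
```

>>> play_rows --pt "0 0 -0.01 0 0 0 -1" --pt "0 0 -0.01 0 0 0 -1" --pt "0 0 -0.01 0 0 0 -1"

```text
time_s: 10.17
eef_pos: [505.1, -199.9, 60.5]
ee_rot: [0.0, 0.3, 0.954, -0.0]
force: [0.3, 0.9, -1.5]
grip_width: 0.428
```

>>> play_rows --pt "0 0 -0.01 0 0 0 -1" --pt "0 0 -0.01 0 0 0 -1"

```text
time_s: 10.33
eef_pos: [505.1, -199.9, 59.7]
ee_rot: [-0.0, 0.3, 0.954, -0.0]
force: [1.1, 0.4, -1.0]
grip_width: 0.426
```

>>> play_rows --pt "0 0 -0.01 0 0 0 -1" --pt "0 0 -0.01 0 0 0 -1"

```text
time_s: 10.5
eef_pos: [505.1, -200.0, 58.9]
ee_rot: [0.0, 0.3, 0.954, -0.0]
force: [0.5, 0.9, 2.9]
grip_width: 0.434
```

>>> play_rows --pt "0 0 -0.01 0 0 0 -1" --pt "0 0 0 0 0 0 -1"

```text
time_s: 10.67
eef_pos: [505.3, -200.1, 58.9]
ee_rot: [0.0, 0.3, 0.954, -0.0]
force: [0.1, 0.3, 3.5]
grip_width: 0.424
```

Floor contact came at z = 58.9, exactly the expected home height. Letting go gradually.

>>> play_rows --pt "0 0 0 0 0 0 -0.1" --pt "0 0 0 0 0 0 0.0" --pt "0 0 0 0 0 0 0.3" --pt "0 0 0 0 0 0 0.7" --pt "0 0 0 0 0 0 1" --pt "0 0 0 0 0 0 1" --pt "0 0 0 0 0 0 1" --pt "0 0 0 0 0 0 1"

```text
time_s: 11.33
eef_pos: [505.1, -200.0, 58.5]
ee_rot: [0.0, 0.3, 0.954, -0.0]
force: [0.4, 0.6, -0.3]
grip_width: 0.998
```

>>> play_rows --pt "0 0 0.2 0 0 0 1" --pt "0 0 0.4 0 0 0 1" --pt "0 0 0.6 0 0 0 1" --pt "0 0 0.8 0 0 0 1" --pt "0 0 0.8 0 0 0 1" --pt "0 0 0.6 0 0 0 1" --pt "0 0 0.4 0 0 0 1" --pt "0 0 0 0 0 0 1"

```text
time_s: 12.0
eef_pos: [506.2, -200.6, 214.6]
ee_rot: [0.003, 0.3, 0.954, -0.001]
force: [0.3, 0.2, 0.7]
grip_width: 1.001
```

Run:
```python
from st import *
st()
s=capture('scene')
D=np.array([world(s,a,b) for b in range(80,180) for a in range(250,330) if s['z_map'][b,a]>0])
q=D[(np.hypot(D[:,0]-505,D[:,1]+200)<40)&(D[:,2]>112)&(D[:,2]<130)];print('cap',len(q),q.mean(0),q.min(0),q.max(0))
save('done.png',np.clip(cv2.resize(s['pixels'][70:190,200:380],(720,480),interpolation=cv2.INTER_CUBIC)*1.5,0,255).astype(np.uint8))
```

```text
t 12.0 pos [ 506.2 -200.6  214.6] yaw 55.1 z [ 0.006 -0.004 -1.   ] F [0.28 0.21 0.72] M [ 0.02 -0.02  0.  ] w 1.001 j [-0.59  0.34  1.42 -0.    1.37 -1.55]
cap 146 [ 505.98070374 -198.23057191  117.06264263] [ 488.19680514 -214.58519393  112.14155904] [ 520.73264787 -183.19542279  120.01372831]
```

View pics/done.png

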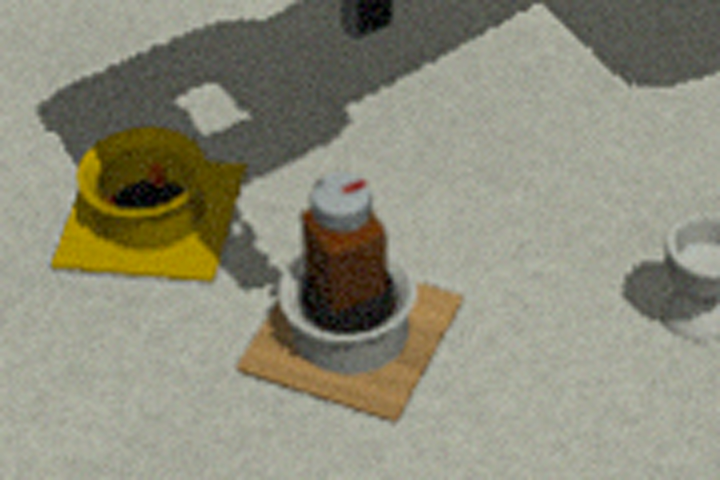

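The bottle stands upright in the white dock at (345,270). Its cap is at about 117–118 mm, the fully home height, and the gripper is well clear above. Handing in.

```bash
python3 -c "
from rig import order; print(order.finish_job())"
```

```text
the job is handed in; nothing more can be done
None
```

The amber bottle is standing fully home and upright in the white keyed dock. It has been let go, and the job is handed in at about 12 s of the 58 s allowed.

- **Finding the angle:** I read the rib angle from the camera images, with the main rib near 145°, and turned the bottle about 35° to match. It slipped over the ribs on the first descent with no contact force, so I never had to turn it to search under a downward push.
- **Force on the dock:** It met the floor with about 3.5 N at the wrist, at the TCP height where home was expected (58.9 mm).
- **Last checks:** After release the final picture shows the bottle upright. The cap top measured about 117 mm where 118 mm means fully home. The gripper is open, well above the bottle, and reads no contact force.
- **Small disagreements:** The cap centre measured at (506.0, -198.2), about 1.5 mm from my dock centre estimate. The two cameras' dock centres also differed by about 1 mm. Both are within the 2 mm calibration error.
- **Other objects:** I did not re-measure them at the end. The arm's path stayed clear of them, and the egg cup, partly in view, is still standing.

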